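# Oil a turntable stem, draw it up and hold it for clamping

## Task

Get this decorating turntable ready for clamping at its working height: take the blue brush from its wooden holder, dip its tip into the yellow oil cup, dab the tip on top of the green stand's collar right beside the steel stem, and stand the brush back in its holder. Then grip the stem and draw it straight up out of the snug bore, without forcing it sideways, until its red ring has come fully out of the collar with a gap of about 10 mm (at most 20 mm) below it, the lower end still in the bore. Finish while holding it still there, so that a colleague can tighten the clamp screw; leave the pots and the vase where they stand.

Things in the scene. Friction and masses are not known exactly. Their poses are not given: they have to be found in the camera images.
- stand: Fixed green cast stand on three splayed legs (reaching 100 mm from its axis and below 70 mm in height), with an upright round collar 110 mm high, 72 mm across at its flat top. A blind bore, 24 mm across, runs down the collar's axis from the top to a floor 10 mm above the table. Origin on the axis at table height, z up. A small clamp screw on one side is for show
- collar_mouth (a point): Centre of the bore's mouth at the top of the green collar, 110 mm above the table; the flat top of the collar is the ring from 12 to 36 mm from this point
- stem: Loose bright steel shaft, 22 mm diameter, 165 mm long, about 0.5 kg, standing upright in the stand's bore (1 mm play all round), resting on the bore floor, with its top 175 mm above the table, so 65 mm show above the collar. It jams and pushes hard on the bore if drawn askew or off-centre. Origin at the centre of its lower end, z up along it
- stem_ring (a point): Lower edge of the red ring (8 mm wide) painted on the stem, on its axis, 50 mm above the stem's lower end; at the start it is hidden in the bore, 50 mm below the mouth
- stem_top (a point): Centre of the stem's top face, 165 mm above its lower end
- brush: Loose round brush standing upright, tip down, in the holder, 165 mm long, 60 g, rigid. From the tip up: pointed head 10 mm across to 45 mm, brass guard disc 22 mm across from 45 to 51 mm, blue handle 16 mm across from 51 to 165 mm. Origin at the tip, z up along the handle
- brush_tip (a point): The brush's tip (same point as brush); 15 mm above the table while it stands in the holder
- brush_grip (a point): Good place to grip the handle, on its axis, 125 mm above the tip
- holder: Fixed light-wood block 70 x 70 mm, 60 mm high, with one upright hole in the middle, 15 mm across and 52 mm deep; the brush's guard disc rests on its top. Origin under the hole's axis at table height
- oil_cup: Loose small open yellow cup, 60 mm across at the rim (54 at the foot), 50 mm high, wall 4 mm, floor 5 mm, empty but for a film of oil too thin to see; to be left where it is. Origin at the centre of its underside. It can stand in any of three places among the pots
- green_pot: Loose open green pot, 84 mm across, 62 mm high, not used. Origin at the centre of its underside
- red_pot: Loose open red pot, 84 mm across, 62 mm high, not used. Origin at the centre of its underside
- vase: Loose small white vase, 86 mm across, 110 mm high, not used. Origin at the centre of its underside
Mind the look-alikes: they are no part of the job. There is more than one size of the stem; the one meant has the size given above.

How it is judged:
By the outcome, as a careful person would: the job done as asked, in the order asked, and still so for the second after the job is handed in, while the arm keeps its last pose, push and grip.
It also fails if it takes over 69 s, if anything falls off the work surface, if the arm or the gripper's body presses on something with over 40 N, if the wrist force passes 120 N, or if a joint passes its speed limit or range.

## Robot

A 6-joint arm with a two-finger parallel gripper is mounted at the origin on the work surface. World frame = base frame: x ahead of the robot, y to its left, z up, the work surface at z = 0. Lengths are in m, angles in degrees, forces in N, time in s.
With the tool pointing down it reaches from about 0.375 to 0.925 m from the base axis. Payload 5.7 kg.
Tool frame: the origin (TCP) lies at the very end of the fingers, on their centre line; the grasp point (between the pads) lies 19 mm behind it; z points along the fingers, y is the line along which they close (so a half turn about z gives the same grasp; the last joint's range is limited). The gripper opens to 88 mm and grips with 3 to 60 N. Pads are 20 mm wide; open, the fingers measure 115 mm over their backs; the gripper's body (75 mm by 178 mm) begins 61 mm behind the grasp point.
Start: joints at [61.874, 20.558, 86.54, -0, 72.909, -6.595], TCP at [0.22, 0.558, 0.223] pointing down, gripper open.
Joint ranges: [-170.27, 170.27], [-57.76, 135], [12.27, 136.19], [-55.21, 235.2], [11.17, 155.16], [-170.74, 170.74]. Speed limits (degrees/s): [136.94, 136.94, 180, 180, 180, 180].

## Interface

Orientations are given as [roll, pitch, yaw] about the fixed x, y, z axes, in that order (R = Rz(yaw) Ry(pitch) Rx(roll)).
In Python, from plant import r gives the robot as it stands. The module is installed in compiled form; this text tells all that it offers.
- The arm moves only by the tool apply_moves, never from a script. Its argument "targets" is one flat list of numbers, 4 for each row, row after row: the shift along the tool's x, y, z in units of 25 mm (1.0 is 25 mm), then the turn about the tool's z in units of 5 degrees (1.0 is 5 degrees). In form: [tx, ty, tz, turn, tx, ty, tz, turn, ...]. A call has exactly 5 rows; each row shifts and turns the commanded pose from where the row before left it, along the tool's axes as they then stand; what a row does not reach is not made up. A row lasts 1/12 s, in which the tool goes at most 41.7 mm and 7.16 degrees, less where a joint would pass 70% of its speed; a pose out of reach is approached as far as the arm can. A call is refused whole if a number of a shift passes 1 or a number of a turn 1, either way. A call with a gripper value outside its range is refused whole. "grip" is the closure, from 0 (fully open) to 1 (shut), set as the call begins (left out, the last holds). The fingers move at their own pace and stop on an object; "squeeze" is the grip in N (left out, the last holds). Time passes only in rows, so rows that do not move let the fingers close, or fill a call up. It gives the time, the measured TCP pose, the force, the opening and the grip force at its end, in the units of the state.
- r.state(): the state, without advancing time (a new reading comes with each control period).
- r.grab_frame(name): name is "side" or "top"; returns the picture (420x560x3 uint8, red, green, blue); there is no depth.
- r.calibration(name): a dict with "fx", "fy", "cx", "cy" (pixels), "dist" ([k1, k2, p1, p2, k3] as OpenCV has them; the pictures are not rectified), "R" (3x3) and "t" (3): a world point X has camera coordinates R X + t. Camera axes: x right, y down, z forward; pixel columns grow to the right and rows downward; lengths in m; the calibration is good to about 2 mm. A picture is of the moment at which its call begins. calibration takes no time and is no camera call.
- r.sign_off(): hands the job in; it is judged then, once.
The state is a dict: "t": time; "q": joint angles; "dq": joint speeds; "joint_efforts": joint torques, N m; "position": TCP position; "tool_rot": TCP orientation; "contact_force": force on the tool from outside, world axes, zero at the start; "torque": the same for the moment, N m; "width": finger opening in m; "gripper_force": force on a finger pad.
Only numpy, scipy, OpenCV 4.12 (cv2) and the standard library are available. Lean on these libraries where they do the work, as an engineer would, in place of code of your own. Each camera call takes 0.05 s, during which the arm holds its last target. There are 200 camera calls.

## Working session

There is one attempt and no reset: what is moved stays moved. The work goes in short steps, Python scripts to look and compute and a tool call to move; the robot and the scene stay as the last step left them, time stands still between calls to the robot, and variables do not carry over. Pictures are saved under pics/ and viewed, at most 10 in all, crops included, and the job is handed in when it is done.

Besides the shell and the picture viewer there is one more tool, called after "Call:" by a JSON object that holds its "api" and its "payload", one argument or row to a line. apply_moves: Moves the arm, as the interface text tells. Its arguments: {"type":"object","properties":{"targets":{"type":"array"},"grip":{"type":"number"},"squeeze":{"type":"number"}},"required":["targets"]}

```bash
mkdir -p pics
python3 - <<'E'
from plant import r
import cv2
for n in("side","top"):
    cv2.imwrite(f"pics/{n}0.png",r.grab_frame(n)[:,:,::-1]); c=r.calibration(n); print(n,c)
s=r.state();print(s)
E
```

```text
side {'fx': 524.0676717882591, 'fy': 524.0676717882591, 'cx': 275.5240633318065, 'cy': 208.26246503201256, 'dist': array([0.02921194, 0.        , 0.        , 0.        , 0.        ]), 'R': array([[ 0.84676231, -0.53195979, -0.00351858],
       [-0.31605354, -0.49774497, -0.80768812],
       [ 0.42790624,  0.68503192, -0.58959946]]), 't': array([-0.4746735 ,  0.29899402,  0.94441394])}
top {'fx': 416.5825126840156, 'fy': 416.5825126840156, 'cx': 278.89090190391676, 'cy': 209.87475622397585, 'dist': array([-0.09083207,  0.        ,  0.        ,  0.        ,  0.        ]), 'R': array([[ 0.0083447 , -0.99986331,  0.01427328],
       [-0.99325944, -0.00993817, -0.11548557],
       [ 0.11561164, -0.01321338, -0.9932066 ]]), 't': array([-0.00737504,  0.5870773 ,  1.14335749])}
{'t': 0.1, 'q': array([ 6.18739142e+01,  2.05939998e+01,  8.65923303e+01,  2.17154915e-03,
        7.29081532e+01, -6.59639853e+00]), 'dq': array([-0.0786762 , -0.10389742, -0.16035292,  0.04815234, -0.02848579,
        0.00338552]), 'joint_efforts': array([ 1.02723956e-03, -5.16360319e+01, -2.71407759e+01,  6.79128687e-02,
        2.75410130e-02,  1.62375278e-05]), 'position': array([0.21990743, 0.55758463, 0.22189469]), 'tool_rot': array([-1.79906380e+02, -1.29145902e-02,  1.58469662e+02]), 'contact_force': array([-0.01038345, -0.2086649 , -0.48554215]), 'torque': array([-0.02377305, -0.04118119, -0.02858459]), 'gripper_force': 0.0, 'width': 0.08808794456066071}
```

View pics/side0.png

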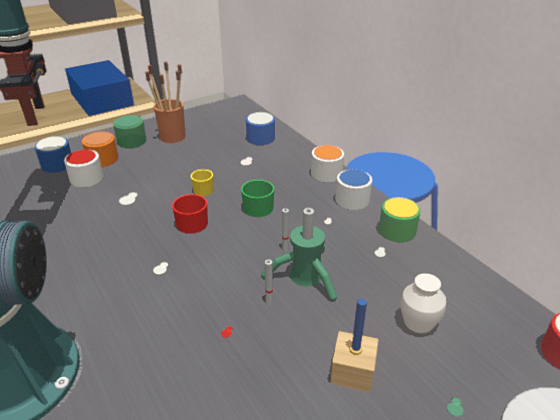

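View pics/top0.png

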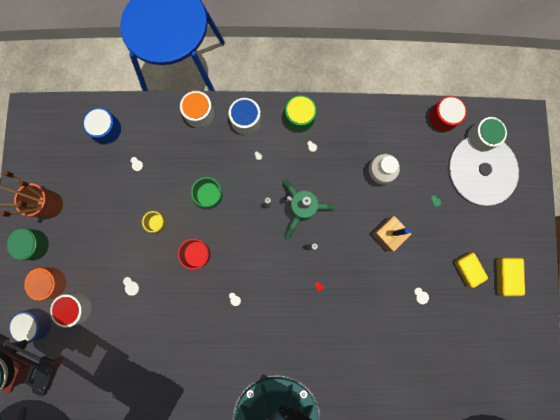

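The side view shows the stand at about (308,255) with its stem top at (308,211), two thin look-alike pins at (285,211) and (268,262), the brush at (360,325) in its holder, and the yellow cup at (203,180). In the top view the stem is at (307,201), the pins at (268,200) and (314,246), the brush at (402,232) and the cup at (152,222).

```bash
cat > h.py <<'E'
import numpy as np,cv2
from plant import r
C={n:r.calibration(n) for n in("side","top")}
def ray(n,px):
    c=C[n];K=np.array([[c['fx'],0,c['cx']],[0,c['fy'],c['cy']],[0,0,1]])
    u=cv2.undistortPoints(np.array(px,float).reshape(-1,1,2),K,c['dist']).reshape(-1,2)
    d=np.c_[u,np.ones(len(u))]@c['R']; return -c['R'].T@c['t'],d
def plane(n,px,z):
    o,d=ray(n,px); return o+d*((z-o[2])/d[:,2])[:,None]
def proj(n,X):
    c=C[n];K=np.array([[c['fx'],0,c['cx']],[0,c['fy'],c['cy']],[0,0,1]])
    return cv2.projectPoints(np.array(X,float).reshape(-1,1,3),cv2.Rodrigues(c['R'])[0],c['t'],K,c['dist'])[0].reshape(-1,2)
def blobs(img,lo,hi,box,amin=15):
    x0,y0,x1,y1=box; h=cv2.cvtColor(img,cv2.COLOR_RGB2HSV)[y0:y1,x0:x1]
    m=cv2.inRange(h,lo,hi); k,l,s,c=cv2.connectedComponentsWithStats(m)
    out=[]
    for i in range(1,k):
        if s[i,4]>=amin:
            v,u=np.nonzero(l==i); out.append(np.c_[u+x0,v+y0].astype(float))
    return sorted(out,key=lambda p:-len(p))
def tri(p1,p2):
    o1,d1=ray("side",p1);o2,d2=ray("top",p2)
    A=np.c_[d1[0],-d2[0]];s=np.linalg.lstsq(A,o2-o1,rcond=None)[0]
    a=o1+s[0]*d1[0];b=o2+s[1]*d2[0];return (a+b)/2,np.linalg.norm(a-b)
E
python3 - <<'E'
import cv2,numpy as np
from h import *
S=cv2.imread("pics/side0.png");T=cv2.imread("pics/top0.png")
a=cv2.resize(S[195:315,250:350],None,fx=4,fy=4,interpolation=0)
b=cv2.resize(T[175:255,255:335],None,fx=5,fy=5,interpolation=0)
cv2.imwrite("pics/z1.png",np.hstack([a[:480],cv2.copyMakeBorder(b,0,80,0,0,0)]))
a=cv2.resize(S[290:390,320:390],None,fx=5,fy=5,interpolation=0)
b=cv2.resize(T[205:265,360:420],None,fx=6,fy=6,interpolation=0)
cv2.imwrite("pics/z2.png",np.hstack([a,cv2.copyMakeBorder(b,0,140,0,0,0)]))
S=S[:,:,::-1].copy();T=T[:,:,::-1].copy()
for n,I,bx in(("side",S,(340,290,380,360)),("top",T,(380,215,420,250))):
    p=blobs(I,(100,100,30),(130,255,255),bx)
    for q in p[:2]: print(n,"brush",len(q),q.min(0),q.max(0),q.mean(0),cv2.fitLine(q.astype(np.float32),2,0,.01,.01).ravel())
for n,I,bx in(("side",S,(185,165,222,200)),("top",T,(135,205,170,240))):
    for q in blobs(I,(22,120,60),(35,255,255),bx)[:2]:
        e=cv2.fitEllipse(cv2.convexHull(q.astype(np.float32)));print(n,"cup",len(q),q.min(0),q.max(0),e,plane(n,e[0],.05))
E
```

```text
side brush 362 [353. 299.] [366. 349.] [359.06353591 323.20165746] [ 1.3442181e-01 -9.9092418e-01  3.5906354e+02  3.2320166e+02]
top brush 72 [393. 227.] [410. 234.] [402.06944444 231.23611111] [ 9.7117531e-01 -2.3836634e-01  4.0206946e+02  2.3123611e+02]
side cup 499 [191. 169.] [212. 195.] ((202.65061950683594, 181.78927612304688), (25.90606689453125, 27.061063766479492), 163.63949584960938) [[0.53647603 0.31701934 0.05      ]]
top cup 409 [142. 211.] [165. 232.] ((153.19512939453125, 221.64158630371094), (21.64385414123535, 24.016319274902344), 104.30937194824219) [[0.54870324 0.34869376 0.05      ]]
```

View pics/z1.png

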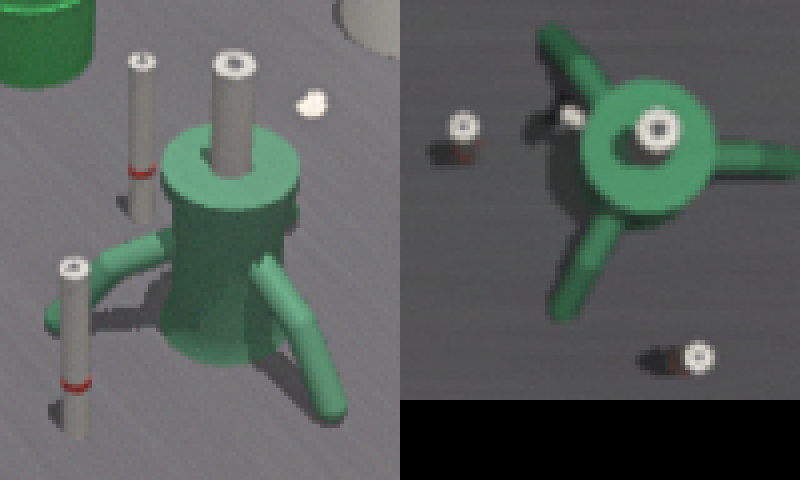

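View pics/z2.png

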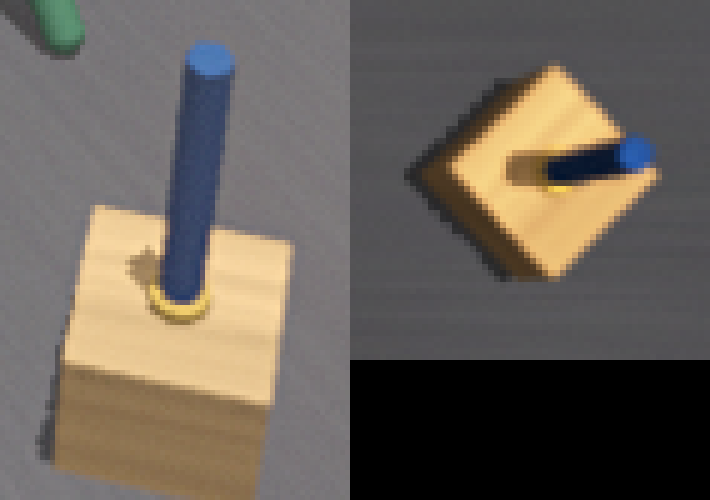

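The first crop shows the collar top disc with the stem standing in it (stem caps at side (308.6,211.1), top (306.6,201.0)). The second shows the brush's cap at side (361.7,302) and top (407.3,230.5), with the guard disc on the holder.

```bash
cat >> h.py <<'E'
from scipy.optimize import least_squares
def circ(P,c0,R):
    s=least_squares(lambda c:np.hypot(*(P-c).T)-R,c0,loss='soft_l1',f_scale=.001)
    return s.x,np.sqrt(np.mean(s.fun**2))
def rim(n,mask_pts,z,c0,R,tol,far=True):
    m=np.zeros((420,560),np.uint8);m[mask_pts[:,1].astype(int),mask_pts[:,0].astype(int)]=255
    ct=max(cv2.findContours(m,0,1)[0],key=len).reshape(-1,2).astype(float)
    P=plane(n,ct,z)[:,:2]; o=ray(n,[[0,0]])[0][:2]
    c=np.array(c0,float)
    for _ in range(5):
        v=P-c; k=abs(np.hypot(*v.T)-R)<tol
        if far: k&=(v@((c-o)/np.linalg.norm(c-o))>-.1*R)
        c,e=circ(P[k],c,R)
    return c,e,k.sum()
E
python3 - <<'E'
from h import *
I={n:cv2.imread(f"pics/{n}0.png")[:,:,::-1].copy() for n in C}
def show(nm,p): print(nm,np.round(p,4))
# caps
c={}
for nm,b in(("stem",{"side":(300,205,318,217),"top":(298,193,316,210)}),("pinA",{"side":(279,205,292,214),"top":(262,194,274,207)}),("pinB",{"side":(262,257,274,266),"top":(309,241,321,252)})):
    for n in C:
        q=blobs(I[n],(0,0,150),(180,60,255),b[n])[0];hull=cv2.convexHull(q.astype(np.float32))
        e=cv2.fitEllipse(hull); c[n]=e[0]; 
        if nm=="stem": print(n,e,plane(n,e[0],.175))
    print(nm,*tri([c["side"]],[c["top"]]))
for n,b in(("side",(350,294,372,312)),("top",(398,222,415,240))):
    q=blobs(I[n],(100,100,140),(125,255,255),b)[0];c[n]=q.mean(0);print(n,len(q),q.min(0),q.max(0),plane(n,q.mean(0),.18))
print("brush",*tri([c["side"]],[c["top"]]))
for n,b in(("side",(185,165,222,200)),("top",(135,205,170,240))):
    q=blobs(I[n],(20,100,50),(38,255,255),b)[0];print("cup",n,rim(n,q,.05,(.548,.345),.03,.004))
for n,b in(("side",(280,220,335,300)),("top",(270,175,340,245))):
    q=blobs(I[n],(60,80,100) if n=="side" else (60,80,50),(90,255,255),b)[0]
    P=plane(n,q.mean(0),.11)[0,:2];c0=plane(n,[(307.5,236)] if n=="side" else [(304.6,204.6)],.11)[0,:2];print("collar",n,c0,rim(n,q,.11,c0,.036,.004))
# guard disc / holder top
for n,b in(("side",(330,325,385,395)),("top",(365,210,420,255))):
    q=blobs(I[n],(5,40,150 if n=="side" else 170),(30,200,255),b)[0]
    m=np.zeros((420,560),np.uint8);m[q[:,1].astype(int),q[:,0].astype(int)]=1
    R=cv2.minAreaRect(plane(n,cv2.convexHull(q.astype(np.float32)).reshape(-1,2),.06)[:,:2].astype(np.float32));print("holder",n,R)
for nm,b,lo,hi in(("red",(170,230,215,275),(0,120,40),(8,255,255)),("green",(185,170,225,212),(50,120,30),(80,255,255))):
    q=blobs(I["top"],lo,hi,b)[0];print(nm,rim("top",q,.062,plane("top",q.mean(0),.062)[0,:2],.042,.006))
q=blobs(I["top"],(0,0,110),(180,60,255),(365,145,405,190))[0];print("vase",plane("top",q.mean(0),.08))
E
```

```text
side ((308.14959716796875, 210.60382080078125), (7.25613260269165, 10.363096237182617), 87.661865234375) [[ 0.59430693 -0.07004354  0.175     ]]
top ((306.4068908691406, 200.24986267089844), (8.117814064025879, 9.097018241882324), 96.80731201171875) [[ 0.59558695 -0.06859534  0.175     ]]
stem [ 0.59560628 -0.0686064   0.17363122] 0.00039301724562339636
pinA [0.6045927  0.02970521 0.1110452 ] 0.00018100825194391275
pinB [ 0.48401858 -0.09502273  0.1108176 ] 0.0005098072457767091
side 47 [357. 299.] [366. 304.] [[ 0.52162956 -0.32261783  0.18      ]]
top 21 [405. 228.] [409. 232.] [[ 0.52281979 -0.31986838  0.18      ]]
brush [ 0.52317047 -0.32080522  0.17749394] 0.0004131480838877575
cup side (array([0.54788863, 0.34840908]), np.float64(0.0012938789046029965), np.int64(27))
cup top (array([0.5491766 , 0.35145801]), np.float64(0.0007685981265024254), np.int64(32))
collar side [ 0.59473088 -0.07084185] (array([ 0.59199743, -0.07338786]), np.float64(0.0016217124377434795), np.int64(34))
collar top [ 0.5930355  -0.06899684] (array([ 0.59389159, -0.06772113]), np.float64(0.0012757813430770801), np.int64(36))
holder side ((0.5221437811851501, -0.32208526134490967), (0.07258933037519455, 0.07200577855110168), 43.339900970458984)
holder top ((0.5226472616195679, -0.3206477463245392), (0.06867323070764542, 0.07053010910749435), 44.31532669067383)
red (array([0.46102061, 0.23198131]), np.float64(0.0008983349320860816), np.int64(47))
green (array([0.63202323, 0.20045107]), np.float64(0.0012138003567397227), np.int64(46))
vase [[ 0.70328533 -0.29575386  0.08      ]]
```

Call:
{"api": "apply_moves", "payload": {
  "targets": [0,0,0,-0.86,0,0,0,-0.86,0,0,0,-0.86,0,0,0,-0.86,0,0,0,-0.86],
  "grip": 0
}}

```text
t: 0.52
position: [0.22, 0.5578, 0.2221]
tool_rot: [-179.9, -0.0, -179.8]
contact_force: [0.2, -0.2, 0.6]
width: 0.0879
gripper_force: 0.0
```

Call:
{"api": "apply_moves", "payload": {
  "targets": [-0.6,-0.9,0,0,-0.6,-0.9,0,0,-0.6,-0.9,0,0,-0.6,-0.9,0,0,-0.6,-0.9,0,0]
}}

```text
t: 0.93
position: [0.2954, 0.4442, 0.2222]
tool_rot: [-180.0, -0.0, 180.0]
contact_force: [0.4, -0.5, -0.9]
width: 0.0876
gripper_force: 0.0
```

Call:
{"api": "apply_moves", "payload": {
  "targets": [-0.6,-0.9,0,0,-0.6,-0.9,0,0,-0.6,-0.9,0,0,-0.6,-0.9,0,0,-0.6,-0.9,0,0]
}}

```text
t: 1.35
position: [0.3703, 0.3317, 0.2224]
tool_rot: [-180.0, -0.0, 180.0]
contact_force: [0.4, 0.6, 0.4]
width: 0.0879
gripper_force: 0.0
```

Call:
{"api": "apply_moves", "payload": {
  "targets": [-0.6,-0.9,0,0,-0.6,-0.9,0,0,-0.6,-0.9,0,0,-0.6,-0.9,0,0,-0.6,-0.9,0,0]
}}

```text
t: 1.77
position: [0.4453, 0.2192, 0.2224]
tool_rot: [-180.0, -0.0, 180.0]
contact_force: [-0.2, 0.2, 0.2]
width: 0.0881
gripper_force: 0.0
```

Call:
{"api": "apply_moves", "payload": {
  "targets": [-0.6,-0.9,0,0,-0.6,-0.9,0,0,-0.6,-0.9,0,0,-0.6,-0.9,0,0,-0.6,-0.9,0,0]
}}

```text
t: 2.18
position: [0.5202, 0.1066, 0.2223]
tool_rot: [-180.0, -0.0, 180.0]
contact_force: [0.2, 0.2, 0.2]
width: 0.0879
gripper_force: 0.0
```

Call:
{"api": "apply_moves", "payload": {
  "targets": [0,-0.86,0,0,0,-0.86,0,0,0,-0.86,0,0,0,-0.86,0,0,0,-0.86,0,0]
}}

```text
t: 2.6
position: [0.5195, -0.0006, 0.2223]
tool_rot: [180.0, -0.1, 180.0]
contact_force: [1.0, -0.0, 0.0]
width: 0.0876
gripper_force: 0.0
```

Call:
{"api": "apply_moves", "payload": {
  "targets": [0,-0.86,0,0,0,-0.86,0,0,0,-0.86,0,0,0,-0.86,0,0,0,-0.86,0,0]
}}

```text
t: 3.02
position: [0.5194, -0.108, 0.2223]
tool_rot: [180.0, -0.0, 180.0]
contact_force: [0.1, 0.5, 0.4]
width: 0.0883
gripper_force: 0.0
```

Call:
{"api": "apply_moves", "payload": {
  "targets": [0,-0.86,0,0,0,-0.86,0,0,0,-0.86,0,0,0,-0.86,0,0,0,-0.86,0,0]
}}

```text
t: 3.43
position: [0.5194, -0.2155, 0.2223]
tool_rot: [180.0, -0.0, 180.0]
contact_force: [-0.5, -0.1, 0.1]
width: 0.0876
gripper_force: 0.0
```

Call:
{"api": "apply_moves", "payload": {
  "targets": [0,-0.86,0,0,0,-0.86,0,0,0,-0.86,0,0,0,-0.86,0,0,0,0,0,0]
}}

```text
t: 3.85
position: [0.5197, -0.3043, 0.2223]
tool_rot: [-179.9, 0.0, 179.8]
contact_force: [0.4, -0.8, 0.8]
width: 0.088
gripper_force: 0.0
```

Call:
{"api": "apply_moves", "payload": {
  "targets": [-0.11,-0.65,0,0,0,0,0,0,0,0,0,0,0,0,0,0,0,0,0,0]
}}

```text
t: 4.27
position: [0.5224, -0.3158, 0.2226]
tool_rot: [180.0, -0.0, -180.0]
contact_force: [0.6, 0.3, 0.2]
width: 0.088
gripper_force: 0.0
```

Run:
```python
from h import *
s=r.state();print(s['position'],s['tool_rot'])
S=r.grab_frame("side");T=r.grab_frame("top")
p=s['position'];print(proj("side",p),proj("top",p))
a=cv2.resize(S[230:380,290:420],None,fx=3,fy=3,interpolation=0);b=cv2.resize(T[170:290,340:460],None,fx=3,fy=3,interpolation=0)
b=cv2.copyMakeBorder(b,0,90,0,0,0)
cv2.imwrite("pics/g1.png",np.hstack([a,b])[:,:,::-1])
```

```text
[ 0.52239186 -0.31584692  0.22261926] [ 1.79971471e+02 -2.37479336e-02 -1.79989912e+02]
[[361.82140316 279.45758028]] [[411.00678025 228.95683554]]
```

View pics/g1.png

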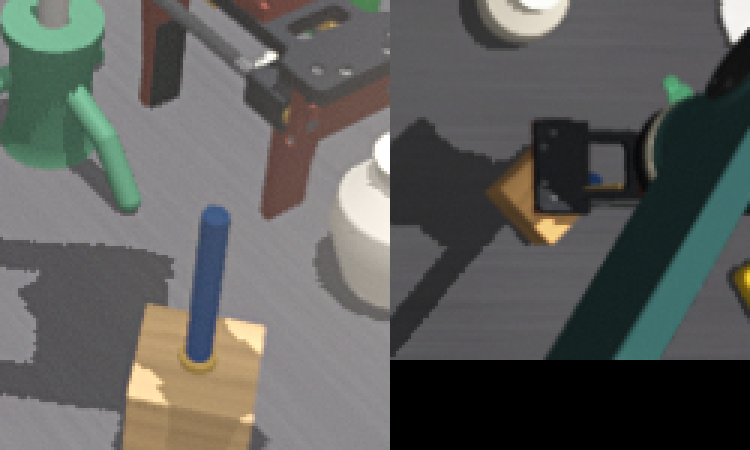

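The crops show the open fingers straddling the brush: the left finger hides the holder's corner nothing is touching, and the cap is at about side (362,302). I'll shift 5 mm, descend, and close.

Call:
{"api": "apply_moves", "payload": {
  "targets": [0,-0.2,0.8,0,0,0,0.8,0,0,0,0.8,0,0,0,0.8,0,0,0,0.8,0]
}}

```text
t: 4.78
position: [0.5226, -0.3213, 0.1221]
tool_rot: [-180.0, 0.0, -180.0]
contact_force: [-0.1, 0.7, 0.5]
width: 0.088
gripper_force: 0.0
```

Call:
{"api": "apply_moves", "payload": {
  "targets": [0,0,0,0,0,0,0,0,0,0,0,0,0,0,0,0,0,0,0,0],
  "grip": 1,
  "squeeze": 20
}}

```text
t: 5.2
position: [0.5234, -0.3224, 0.1242]
tool_rot: [-179.9, 0.1, 180.0]
contact_force: [0.4, 0.4, 0.6]
width: 0.0577
gripper_force: 0.0
```

Call:
{"api": "apply_moves", "payload": {
  "targets": [0,0,0,0,0,0,0,0,0,0,0,0,0,0,0,0,0,0,0,0]
}}

```text
t: 5.62
position: [0.5225, -0.3218, 0.1227]
tool_rot: [-180.0, -0.0, 180.0]
contact_force: [-0.3, -0.8, 0.3]
width: 0.0247
gripper_force: 0.0
```

Call:
{"api": "apply_moves", "payload": {
  "targets": [0,0,0,0,0,0,0,0,0,0,0,0,0,0,0,0,0,0,0,0]
}}

```text
t: 6.03
position: [0.5224, -0.3218, 0.1226]
tool_rot: [-180.0, -0.0, 180.0]
contact_force: [0.2, 0.1, -0.1]
width: 0.0157
gripper_force: 20.0
```

Call:
{"api": "apply_moves", "payload": {
  "targets": [0,0,-0.2,0,0,0,-0.2,0,0,0,-0.2,0,0,0,-0.2,0,0,0,0,0]
}}

```text
t: 6.45
position: [0.5233, -0.3224, 0.1443]
tool_rot: [-179.9, 0.1, 180.0]
contact_force: [0.1, -0.3, -1.0]
width: 0.0154
gripper_force: 20.0
```

Call:
{"api": "apply_moves", "payload": {
  "targets": [0,0,-0.6,0,0,0,-0.6,0,0,0,-0.6,0,0,0,-0.6,0,0,0,-0.6,0]
}}

```text
t: 6.87
position: [0.5224, -0.3218, 0.2185]
tool_rot: [-180.0, -0.0, 180.0]
contact_force: [1.0, -0.2, 0.0]
width: 0.0157
gripper_force: 20.0
```

Call:
{"api": "apply_moves", "payload": {
  "targets": [0,0,-0.6,0,0,0,-0.6,0,0,0,-0.6,0,0,0,-0.6,0,0,0,-0.6,0]
}}

```text
t: 7.28
position: [0.5223, -0.3217, 0.2935]
tool_rot: [-180.0, -0.0, 180.0]
contact_force: [0.1, 0.1, -0.9]
width: 0.0158
gripper_force: 20.0
```

Call:
{"api": "apply_moves", "payload": {
  "targets": [0,0.5,0,0,0,0.8,0,0,0,0.9,0,0,0,0.9,0,0,0,0.9,0,0]
}}

```text
t: 7.7
position: [0.5218, -0.2197, 0.2917]
tool_rot: [179.9, -0.1, 180.0]
contact_force: [-0.6, 0.3, -0.6]
width: 0.0159
gripper_force: 20.0
```

Call:
{"api": "apply_moves", "payload": {
  "targets": [0,0.9,0,0,0,0.9,0,0,0,0.9,0,0,0,0.9,0,0,0,0.9,0,0]
}}

```text
t: 8.12
position: [0.5216, -0.1072, 0.2917]
tool_rot: [180.0, -0.1, 180.0]
contact_force: [0.8, 0.3, -0.2]
width: 0.0157
gripper_force: 20.0
```

Call:
{"api": "apply_moves", "payload": {
  "targets": [0,0.9,0,0,0,0.9,0,0,0,0.9,0,0,0,0.9,0,0,0,0.9,0,0]
}}

```text
t: 8.53
position: [0.5215, 0.0051, 0.2918]
tool_rot: [180.0, -0.1, 180.0]
contact_force: [-0.1, 0.0, -0.1]
width: 0.0158
gripper_force: 20.0
```

Call:
{"api": "apply_moves", "payload": {
  "targets": [-0.2,0.9,0,0,-0.2,0.9,0,0,-0.2,0.9,0,0,-0.2,0.9,0,0,-0.2,0.9,0,0]
}}

```text
t: 8.95
position: [0.5466, 0.1175, 0.2917]
tool_rot: [180.0, -0.1, 180.0]
contact_force: [-0.4, 0.2, 0.2]
width: 0.0161
gripper_force: 20.0
```

Call:
{"api": "apply_moves", "payload": {
  "targets": [0,0.9,0,0,0,0.9,0,0,0,0.9,0,0,0,0.9,0,0,0,0.8,0,0]
}}

```text
t: 9.37
position: [0.5463, 0.2276, 0.2916]
tool_rot: [180.0, -0.1, -180.0]
contact_force: [0.8, -0.1, -0.5]
width: 0.0158
gripper_force: 20.0
```

Call:
{"api": "apply_moves", "payload": {
  "targets": [0,0.5,0,0,0,0.2,0,0,0,0,0,0,0,0,0,0,0,0,0,0]
}}

```text
t: 9.78
position: [0.5476, 0.2422, 0.2925]
tool_rot: [-180.0, -0.0, 179.9]
contact_force: [-0.0, -0.7, -0.0]
width: 0.0155
gripper_force: 20.0
```

Run:
```python
from h import *
s=r.state();print(s['position'],s['tool_rot'],s['width'])
S=r.grab_frame("side");T=r.grab_frame("top")
p=s['position']-[0,0,.1076];print(proj("side",p),proj("top",p))
for n,I,b in(("side",S,(185,165,222,200)),("top",T,(135,205,170,240))):
    q=blobs(I,(20,100,50),(38,255,255),b)
    if q: print("cup",n,len(q[0]),rim(n,q[0],.05,(.548,.345),.03,.004))
a=cv2.resize(S[50:250,130:330],None,fx=2,fy=2,interpolation=0);b=cv2.resize(T[140:340,60:260],None,fx=2,fy=2,interpolation=0)
cv2.imwrite("pics/g2.png",np.hstack([a,b])[:,:,::-1])
```

```text
[0.54764901 0.2422133  0.29250468] [-1.79959529e+02 -1.84556015e-02  1.79929523e+02] 0.015531117461966167
[[215.91321955 147.14277242]] [[180.40716976 217.74170581]]
cup side 510 (array([0.54635381, 0.34513916]), np.float64(0.0014198965705047874), np.int64(27))
```

View pics/g2.png

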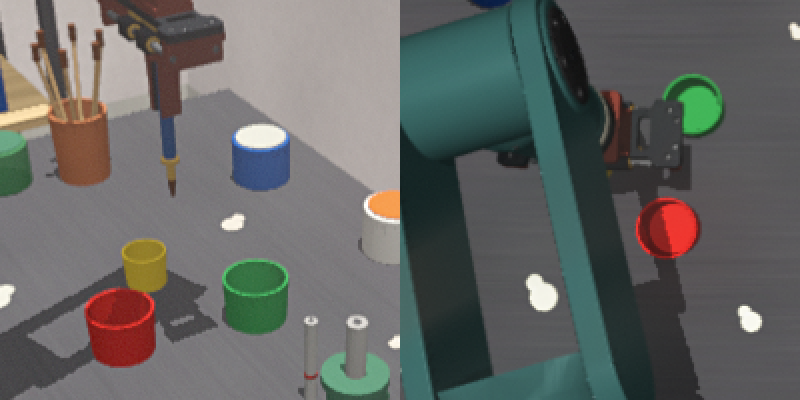

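The side crop shows the brush tip at side pixel (216,148), right where projected, with the cup rim at about (202,172) still 107 mm further in y. The top view is blocked by the arm.

Call:
{"api": "apply_moves", "payload": {
  "targets": [0,0.86,0,0,0,0.86,0,0,0,0.86,0,0,0,0.86,0,0,0,0.84,0,0]
}}

```text
t: 10.3
position: [0.5481, 0.3503, 0.2927]
tool_rot: [-180.0, 0.0, 179.9]
contact_force: [0.2, 0.5, 0.1]
width: 0.0155
gripper_force: 20.0
```

Call:
{"api": "apply_moves", "payload": {
  "targets": [0,0,0.7,0,0,0,0.7,0,0,0,0.7,0,0,0,0.7,0,0,0,0.7,0]
}}

```text
t: 10.72
position: [0.5481, 0.3494, 0.2045]
tool_rot: [-180.0, 0.0, 179.9]
contact_force: [0.5, -0.0, -0.5]
width: 0.016
gripper_force: 20.0
```

Run:
```python
from h import *
s=r.state();print(s['position'],s['tool_rot'],s['contact_force'])
S=r.grab_frame("side")
a=cv2.resize(S[120:210,150:270],None,fx=5,fy=5,interpolation=0)
print(proj("side",s['position']-[0,0,.1076]))
cv2.imwrite("pics/g3.png",a[:,:,::-1])
```

```text
[0.54814367 0.34942736 0.20445152] [-1.79993569e+02  1.26894464e-02  1.79917283e+02] [ 0.54633955 -0.0372432  -0.50444145]
[[199.71174577 159.55707562]]
```

View pics/g3.png

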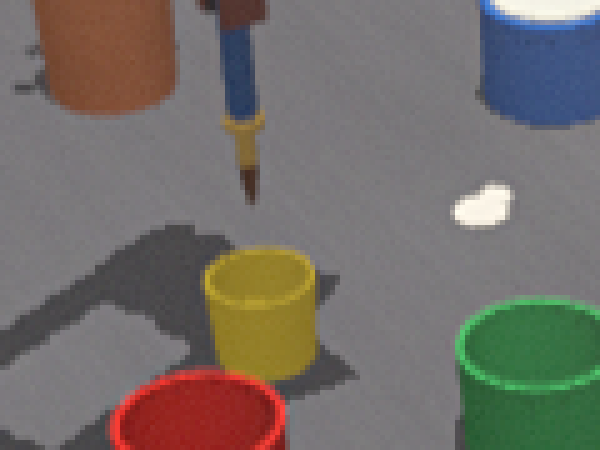

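The crop shows the tip at side pixel (200,161), right above the cup's mouth (rim centre about (202,175)). Descending.

Call:
{"api": "apply_moves", "payload": {
  "targets": [0,-0.02,0.7,0,0,0,0.7,0,0,0,0.7,0,0,0,0.7,0,0,0,0.5,0]
}}

```text
t: 11.18
position: [0.5478, 0.3488, 0.1217]
tool_rot: [-180.0, -0.0, 179.9]
contact_force: [-0.6, 0.2, -0.6]
width: 0.0156
gripper_force: 20.0
```

Call:
{"api": "apply_moves", "payload": {
  "targets": [0,0,0.08,0,0,0,0.08,0,0,0,0.08,0,0,0,0.04,0,0,0,0.04,0]
}}

```text
t: 11.6
position: [0.5485, 0.35, 0.1156]
tool_rot: [180.0, 0.1, 180.0]
contact_force: [-0.6, 0.4, -1.1]
width: 0.0157
gripper_force: 20.0
```

Call:
{"api": "apply_moves", "payload": {
  "targets": [0,0,0.04,0,0,0,0.04,0,0,0,0,0,0,0,0,0,0,0,0,0]
}}

```text
t: 12.02
position: [0.5479, 0.3497, 0.1127]
tool_rot: [-180.0, 0.0, 180.0]
contact_force: [0.7, 0.3, 0.0]
width: 0.0157
gripper_force: 20.0
```

Tip should be at about 5 mm (the floor); I'll approach gently until contact is felt.

Call:
{"api": "apply_moves", "payload": {
  "targets": [0,0,0.02,0,0,0,0.02,0,0,0,0,0,0,0,0,0,0,0,0,0]
}}

```text
t: 12.43
position: [0.5481, 0.3498, 0.1123]
tool_rot: [180.0, 0.0, 180.0]
contact_force: [-1.0, -0.6, 5.9]
width: 0.0157
gripper_force: 20.0
```

Call:
{"api": "apply_moves", "payload": {
  "targets": [0,0,0.02,0,0,0,0.02,0,0,0,0,0,0,0,0,0,0,0,0,0]
}}

```text
t: 12.85
position: [0.5483, 0.3499, 0.112]
tool_rot: [180.0, 0.1, 180.0]
contact_force: [-2.1, -1.1, 10.4]
width: 0.0158
gripper_force: 20.0
```

Call:
{"api": "apply_moves", "payload": {
  "targets": [0,0,-0.4,0,0,0,-0.8,0,0,0,-0.8,0,0,0,-0.8,0,0,0,-0.8,0]
}}

```text
t: 13.27
position: [0.5476, 0.3496, 0.2016]
tool_rot: [-180.0, -0.0, 180.0]
contact_force: [0.4, -0.0, -1.2]
width: 0.0159
gripper_force: 20.0
```

Call:
{"api": "apply_moves", "payload": {
  "targets": [0,0,-0.8,0,0,0,-0.8,0,0,0,-0.8,0,0,0,-0.8,0,0,0,-0.5,0]
}}

```text
t: 13.68
position: [0.5484, 0.35, 0.2956]
tool_rot: [179.9, 0.1, 180.0]
contact_force: [0.3, 0.6, -0.3]
width: 0.0158
gripper_force: 20.0
```

Call:
{"api": "apply_moves", "payload": {
  "targets": [-0.12,-0.9,0,0,-0.12,-0.9,0,0,-0.12,-0.9,0,0,-0.12,-0.9,0,0,-0.12,-0.9,0,0]
}}

```text
t: 14.1
position: [0.5626, 0.2362, 0.2933]
tool_rot: [-180.0, -0.0, 180.0]
contact_force: [-0.2, -0.0, -0.4]
width: 0.016
gripper_force: 20.0
```

Call:
{"api": "apply_moves", "payload": {
  "targets": [-0.12,-0.9,0,0,-0.12,-0.9,0,0,-0.12,-0.9,0,0,-0.12,-0.9,0,0,-0.12,-0.9,0,0]
}}

```text
t: 14.52
position: [0.5776, 0.1236, 0.2933]
tool_rot: [-180.0, -0.0, 180.0]
contact_force: [0.6, -0.2, -0.4]
width: 0.0155
gripper_force: 20.0
```

Call:
{"api": "apply_moves", "payload": {
  "targets": [-0.12,-0.9,0,0,-0.12,-0.9,0,0,-0.12,-0.9,0,0,-0.12,-0.9,0,0,-0.12,-0.9,0,0]
}}

```text
t: 14.93
position: [0.5925, 0.0111, 0.2933]
tool_rot: [-180.0, -0.0, 180.0]
contact_force: [0.3, 0.3, -0.9]
width: 0.0157
gripper_force: 20.0
```

Call:
{"api": "apply_moves", "payload": {
  "targets": [-0.08,-0.7,0,0,0,-0.6,0,0,0,-0.6,0,0,0,-0.3,0,0,0,0,0,0]
}}

```text
t: 15.35
position: [0.5946, -0.0443, 0.2932]
tool_rot: [-180.0, -0.0, 179.9]
contact_force: [0.8, 0.3, -0.5]
width: 0.0156
gripper_force: 20.0
```

Run:
```python
from h import *
s=r.state();print(s['position'],s['tool_rot'],s['contact_force'])
S=r.grab_frame("side")
a=cv2.resize(S[150:300,240:360],None,fx=4,fy=4,interpolation=0)
print(proj("side",s['position']-[0,0,.1075]),proj("side",[.595,-.069,.175]),proj("side",[*s['position'][:2],.11]))
cv2.imwrite("pics/g4.png",a[:,:,::-1])
q=blobs(S,(20,100,50),(38,255,255),(185,165,222,200))[0]
print("cup",rim("side",q,.05,(.548,.345),.03,.004))
```

```text
[ 0.59459575 -0.04425824  0.2931868 ] [-1.79970679e+02 -5.32283268e-03  1.79866512e+02] [ 0.76556924  0.31825742 -0.46374132]
[[301.10873692 199.90987229]] [[308.1339842  210.23244253]] [[300.20158847 229.2781915 ]]
cup (array([0.54781937, 0.34815922]), np.float64(0.0014595519714408244), np.int64(27))
```

View pics/g4.png

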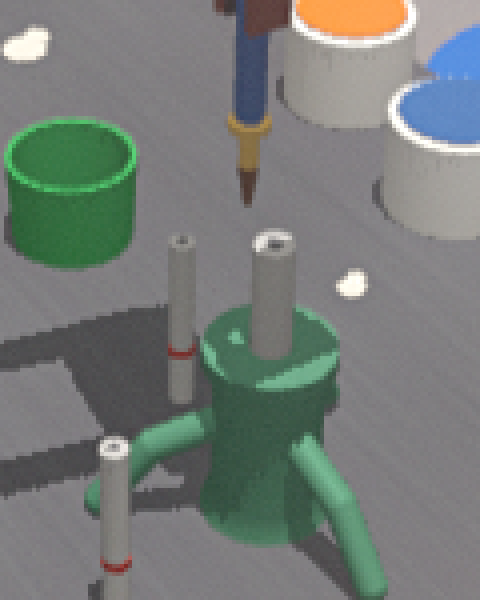

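The tip is at side pixel (302,201), matching its projection; the stem cap is at (308.5,211). I'll shift 1.5 mm away from the stem and go down.

Call:
{"api": "apply_moves", "payload": {
  "targets": [0,0.06,0.6,0,0,0,0.6,0,0,0,0.6,0,0,0,0.6,0,0,0,0.4,0]
}}

```text
t: 15.82
position: [0.5939, -0.04, 0.2218]
tool_rot: [180.0, -0.1, -180.0]
contact_force: [-0.3, 0.5, -1.0]
width: 0.0159
gripper_force: 20.0
```

Call:
{"api": "apply_moves", "payload": {
  "targets": [0,0,0.06,0,0,0,0.06,0,0,0,0.04,0,0,0,0,0,0,0,0,0]
}}

```text
t: 16.23
position: [0.5952, -0.0414, 0.22]
tool_rot: [-180.0, 0.1, 180.0]
contact_force: [-0.3, -0.2, -0.1]
width: 0.0159
gripper_force: 20.0
```

Call:
{"api": "apply_moves", "payload": {
  "targets": [0,0,0.02,0,0,0,0.02,0,0,0,0,0,0,0,0,0,0,0,0,0]
}}

```text
t: 16.65
position: [0.5946, -0.0414, 0.2182]
tool_rot: [-180.0, -0.0, 180.0]
contact_force: [1.0, -0.6, -0.9]
width: 0.0156
gripper_force: 20.0
```

Call:
{"api": "apply_moves", "payload": {
  "targets": [0,-0.04,0,0,0,-0.04,0,0,0,0,0.02,0,0,0,0.02,0,0,0,0,0]
}}

```text
t: 17.07
position: [0.5948, -0.0435, 0.2175]
tool_rot: [-180.0, 0.0, 180.0]
contact_force: [-0.5, -0.4, 2.6]
width: 0.0156
gripper_force: 20.0
```

Call:
{"api": "apply_moves", "payload": {
  "targets": [0,0,0.02,0,0,0,0,0,0,0,0,0,0,0,0,0,0,0,0,0]
}}

```text
t: 17.48
position: [0.5949, -0.0435, 0.2173]
tool_rot: [-180.0, 0.0, 180.0]
contact_force: [-1.4, 0.0, 5.4]
width: 0.0156
gripper_force: 20.0
```

Call:
{"api": "apply_moves", "payload": {
  "targets": [0,0,-0.4,0,0,0,-0.7,0,0,0,-0.7,0,0,0,-0.7,0,0,0,-0.7,0]
}}

```text
t: 17.9
position: [0.5944, -0.0432, 0.2976]
tool_rot: [180.0, -0.0, 180.0]
contact_force: [0.7, 0.4, -0.5]
width: 0.016
gripper_force: 20.0
```

Call:
{"api": "apply_moves", "payload": {
  "targets": [0.9,0,0,0,1,0,0,0,1,-0.3,0,0,0,-0.9,0,0,0,-0.9,0,0]
}}

```text
t: 18.32
position: [0.5205, -0.0953, 0.2973]
tool_rot: [180.0, -0.0, -179.9]
contact_force: [0.1, 0.6, -0.9]
width: 0.0155
gripper_force: 20.0
```

Call:
{"api": "apply_moves", "payload": {
  "targets": [0,-0.9,0,0,0,-0.9,0,0,0,-0.9,0,0,0,-0.9,0,0,0,-0.9,0,0]
}}

```text
t: 18.73
position: [0.5218, -0.2093, 0.297]
tool_rot: [180.0, 0.0, 180.0]
contact_force: [0.3, -0.1, -0.6]
width: 0.0159
gripper_force: 20.0
```

Call:
{"api": "apply_moves", "payload": {
  "targets": [0,-0.9,0,0,0,-0.9,0,0,0,-0.9,0,0,0,-0.9,0,0,0,-0.6,0,0]
}}

```text
t: 19.15
position: [0.5218, -0.3153, 0.2968]
tool_rot: [-180.0, -0.0, 179.9]
contact_force: [-0.2, 0.0, -1.3]
width: 0.0159
gripper_force: 20.0
```

Call:
{"api": "apply_moves", "payload": {
  "targets": [0,-0.3,0,0,0,0,0,0,0,0,0,0,0,0,0,0,0,0,0,0]
}}

```text
t: 19.57
position: [0.522, -0.3195, 0.2968]
tool_rot: [180.0, -0.0, -180.0]
contact_force: [-0.1, 0.5, -0.5]
width: 0.0159
gripper_force: 20.0
```

Call:
{"api": "apply_moves", "payload": {
  "targets": [-0.02,-0.08,0.9,0,0,0,1,0,0,0,1,0,0,0,1,0,0,0,0.6,0]
}}

```text
t: 19.98
position: [0.5215, -0.3209, 0.1818]
tool_rot: [179.9, -0.1, -180.0]
contact_force: [-0.4, 1.3, -1.1]
width: 0.0154
gripper_force: 20.0
```

Call:
{"api": "apply_moves", "payload": {
  "targets": [0,0,0,0,0,0,0,0,0,0,0,0,0,0,0,0,0,0,0,0]
}}

```text
t: 20.4
position: [0.5234, -0.3233, 0.1858]
tool_rot: [-179.9, 0.1, 180.0]
contact_force: [0.2, -1.0, -1.5]
width: 0.0154
gripper_force: 20.0
```

Call:
{"api": "apply_moves", "payload": {
  "targets": [0,0,0,0,0,0,0,0,0,0,0,0,0,0,0,0,0,0,0,0]
}}

```text
t: 20.82
position: [0.5225, -0.3229, 0.1842]
tool_rot: [-180.0, -0.0, 180.0]
contact_force: [-0.1, 0.5, 0.2]
width: 0.0153
gripper_force: 20.0
```

Call:
{"api": "apply_moves", "payload": {
  "targets": [0,0,0.2,0,0,0,0.2,0,0,0,0.2,0,0,0,0.2,0,0,0,0.2,0]
}}

```text
t: 21.23
position: [0.5222, -0.3226, 0.1583]
tool_rot: [180.0, -0.0, 180.0]
contact_force: [0.2, -0.3, -0.9]
width: 0.0157
gripper_force: 20.0
```

Call:
{"api": "apply_moves", "payload": {
  "targets": [0,0,0.2,0,0,0,0.2,0,0,0,0.1,0,0,0,0,0,0,0,0,0]
}}

```text
t: 21.65
position: [0.5224, -0.3228, 0.1465]
tool_rot: [180.0, -0.0, 180.0]
contact_force: [-0.2, 0.4, -0.3]
width: 0.0156
gripper_force: 20.0
```

Call:
{"api": "apply_moves", "payload": {
  "targets": [0,0.04,0.2,0,0,0,0.3,0,0,0,0.3,0,0,0,0.1,0,0,0,0,0]
}}

```text
t: 22.07
position: [0.522, -0.3215, 0.1232]
tool_rot: [180.0, -0.1, 180.0]
contact_force: [-0.6, 0.5, -0.6]
width: 0.0154
gripper_force: 20.0
```

Call:
{"api": "apply_moves", "payload": {
  "targets": [0,0,0.02,0,0,0,0.02,0,0,0,0,0,0,0,0,0,0,0,0,0]
}}

```text
t: 22.48
position: [0.5225, -0.3219, 0.1234]
tool_rot: [-180.0, 0.0, 180.0]
contact_force: [-0.2, -0.3, -0.7]
width: 0.0157
gripper_force: 20.0
```

Call:
{"api": "apply_moves", "payload": {
  "targets": [0,0,0.02,0,0,0,0.02,0,0,0,0,0,0,0,0,0,0,0,0,0]
}}

```text
t: 22.9
position: [0.5226, -0.3219, 0.1226]
tool_rot: [-180.0, 0.0, 180.0]
contact_force: [-1.2, 0.8, 4.8]
width: 0.0159
gripper_force: 20.0
```

Call:
{"api": "apply_moves", "payload": {
  "targets": [0,0,0.02,0,0,0,0,0,0,0,0,0,0,0,0,0,0,0,0,0]
}}

```text
t: 23.32
position: [0.5227, -0.322, 0.1225]
tool_rot: [-180.0, 0.0, 180.0]
contact_force: [-1.7, 2.3, 8.8]
width: 0.0158
gripper_force: 20.0
```

Call:
{"api": "apply_moves", "payload": {
  "targets": [0,0,0,0,0,0,0,0,0,0,0,0,0,0,0,0,0,0,0,0],
  "grip": 0
}}

```text
t: 23.73
position: [0.5224, -0.3217, 0.1214]
tool_rot: [180.0, -0.0, 180.0]
contact_force: [-0.6, 0.2, -1.5]
width: 0.0459
gripper_force: 0.0
```

Call:
{"api": "apply_moves", "payload": {
  "targets": [0,0,0,0,0,0,0,0,0,0,0,0,0,0,0,0,0,0,0,0]
}}

```text
t: 24.15
position: [0.5225, -0.3218, 0.1217]
tool_rot: [-180.0, -0.0, 180.0]
contact_force: [-0.3, -0.4, 0.7]
width: 0.079
gripper_force: 0.0
```

Call:
{"api": "apply_moves", "payload": {
  "targets": [0,0,-0.4,0,0,0,-0.9,0,0,0,-0.9,0,0,0,-0.9,0,0,0,-0.9,0]
}}

```text
t: 24.57
position: [0.5224, -0.3218, 0.2235]
tool_rot: [-180.0, 0.0, 180.0]
contact_force: [-0.6, -0.3, 0.2]
width: 0.0878
gripper_force: 0.0
```

Call:
{"api": "apply_moves", "payload": {
  "targets": [-0.2,0.6,-0.2,0,-0.3,0.9,0,0,-0.3,0.9,0,0,-0.3,0.9,0,0,-0.3,0.9,0,0]
}}

```text
t: 24.98
position: [0.5575, -0.2145, 0.2263]
tool_rot: [180.0, -0.0, 180.0]
contact_force: [-0.1, 0.1, 0.7]
width: 0.0875
gripper_force: 0.0
```

Call:
{"api": "apply_moves", "payload": {
  "targets": [-0.3,0.9,0,0,-0.3,0.9,0,0,-0.3,0.9,0,0,-0.3,0.9,0,0,-0.3,0.9,0,0]
}}

```text
t: 25.4
position: [0.5948, -0.1018, 0.2262]
tool_rot: [180.0, -0.0, 180.0]
contact_force: [-0.2, -1.0, -0.3]
width: 0.0879
gripper_force: 0.0
```

Call:
{"api": "apply_moves", "payload": {
  "targets": [0,0.9,0,0,0,0.5,0,0,0,0,0,0,0,0,0,0,0,0,0,0]
}}

```text
t: 25.82
position: [0.5949, -0.07, 0.2266]
tool_rot: [-180.0, -0.0, 180.0]
contact_force: [-0.5, 0.3, 0.3]
width: 0.0878
gripper_force: 0.0
```

Run:
```python
from h import *
s=r.state();print(s['position'],s['tool_rot'],s['contact_force'])
S=r.grab_frame("side");T=r.grab_frame("top")
q=blobs(S,(100,100,140),(125,255,255),(350,294,372,312))[0];print("brush cap",q.mean(0),"was 361.x", proj("side",[.5225,-.3208,.18]))
q=blobs(S,(0,0,110),(180,60,255),(300,205,318,217));print([ (len(x),x.mean(0)) for x in q[:2]],proj("side",[.5952,-.069,.175]))
a=cv2.resize(S[180:400,260:400],None,fx=2.7,fy=2.7,interpolation=0)
b=cv2.resize(T[160:260,240:340],None,fx=4,fy=4,interpolation=0)
b=cv2.copyMakeBorder(b,0,a.shape[0]-400,0,0,0)
cv2.imwrite("pics/g5.png",np.hstack([a,b])[:,:,::-1])
```

```text
[ 0.59489613 -0.06998322  0.22657579] [-1.79961295e+02 -1.29706609e-02  1.79964240e+02] [-0.50949983  0.28867003  0.34195469]
brush cap [362.17307692 302.03846154] was 361.x [[361.41242903 300.61500606]]
[(210, array([308.51428571, 210.5       ]))] [[308.21598481 210.20068961]]
```

View pics/g5.png

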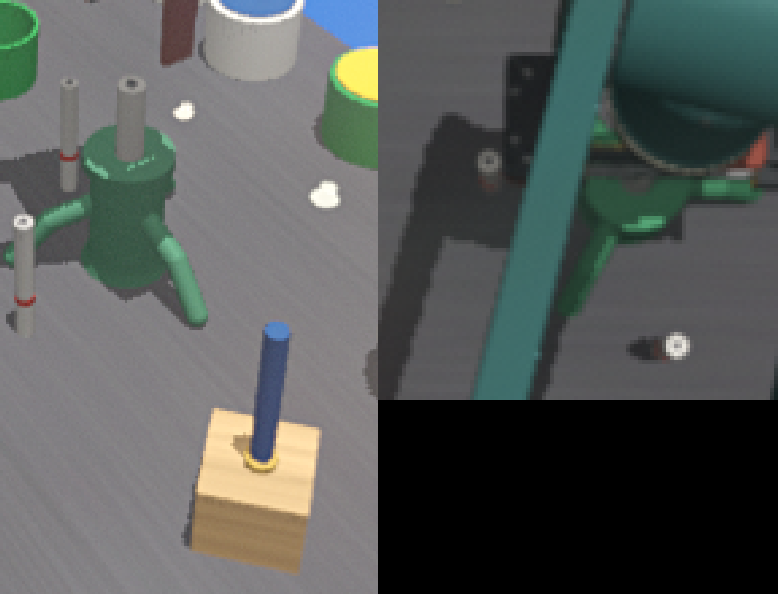

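The brush stands upright in its holder again (cap at side (362,302)). The stem cap is at side (308.5,210.5), within 0.5 px of my estimate, so the open gripper is centred over it. Descending and closing softly.

Call:
{"api": "apply_moves", "payload": {
  "targets": [0,0.03,0.8,0,0,0,0.8,0,0,0,0.8,0,0,0,0.8,0,0,0,0.6,0]
}}

```text
t: 26.33
position: [0.5944, -0.0697, 0.1301]
tool_rot: [-180.0, -0.1, 179.9]
contact_force: [1.3, -0.3, 0.1]
width: 0.0877
gripper_force: 0.0
```

Call:
{"api": "apply_moves", "payload": {
  "targets": [0,0,0,0,0,0,0,0,0,0,0,0,0,0,0,0,0,0,0,0],
  "grip": 1,
  "squeeze": 8
}}

```text
t: 26.75
position: [0.596, -0.069, 0.133]
tool_rot: [-180.0, 0.1, 180.0]
contact_force: [0.4, 0.6, -0.0]
width: 0.0579
gripper_force: 0.0
```

Call:
{"api": "apply_moves", "payload": {
  "targets": [0,0,0,0,0,0,0,0,0,0,0,0,0,0,0,0,0,0,0,0]
}}

```text
t: 27.17
position: [0.5951, -0.0685, 0.1317]
tool_rot: [-180.0, 0.0, 180.0]
contact_force: [-0.4, 0.7, 0.5]
width: 0.0242
gripper_force: 0.0
```

Call:
{"api": "apply_moves", "payload": {
  "targets": [0,0,0,0,0,0,0,0,0,0,0,0,0,0,0,0,0,0,0,0]
}}

```text
t: 27.58
position: [0.5951, -0.0685, 0.1317]
tool_rot: [180.0, -0.0, 180.0]
contact_force: [0.3, 1.0, 1.6]
width: 0.0217
gripper_force: 8.0
```

Call:
{"api": "apply_moves", "payload": {
  "targets": [0,0,0,0,0,0,0,0,0,0,0,0,0,0,0,0,0,0,0,0],
  "squeeze": 35
}}

```text
t: 28.0
position: [0.5951, -0.0685, 0.1317]
tool_rot: [180.0, -0.0, 180.0]
contact_force: [0.1, 1.5, 1.1]
width: 0.0217
gripper_force: 35.0
```

Call:
{"api": "apply_moves", "payload": {
  "targets": [0,0,-0.02,0,0,0,-0.04,0,0,0,-0.04,0,0,0,-0.05,0,0,0,-0.05,0]
}}

```text
t: 28.42
position: [0.5947, -0.0687, 0.1363]
tool_rot: [-180.0, -0.1, 180.0]
contact_force: [0.2, 0.1, -5.2]
width: 0.0214
gripper_force: 35.0
```

```bash
python3 -c "
from h import *
s=r.state();print(s['position'],s['tool_rot'],s['contact_force'],s['torque'])"
```

```text
[ 0.59466213 -0.06867518  0.13634009] [-1.79992460e+02 -6.17964357e-02  1.79971605e+02] [ 0.17926211  0.11086523 -5.15121527] [ 0.02490894 -0.03235913  0.02454685]
```

Call:
{"api": "apply_moves", "payload": {
  "targets": [0,0,-0.1,0,0,0,-0.1,0,0,0,-0.1,0,0,0,-0.1,0,0,0,-0.1,0]
}}

```text
t: 28.83
position: [0.5952, -0.0687, 0.1495]
tool_rot: [-180.0, 0.0, 180.0]
contact_force: [0.3, 0.4, -5.8]
width: 0.0215
gripper_force: 35.0
```

Call:
{"api": "apply_moves", "payload": {
  "targets": [0,0,-0.1,0,0,0,-0.1,0,0,0,-0.1,0,0,0,-0.1,0,0,0,-0.1,0]
}}

```text
t: 29.25
position: [0.5951, -0.0686, 0.1619]
tool_rot: [-180.0, -0.0, 180.0]
contact_force: [0.9, -0.1, -4.5]
width: 0.0216
gripper_force: 35.0
```

Call:
{"api": "apply_moves", "payload": {
  "targets": [0,0,-0.1,0,0,0,-0.1,0,0,0,-0.1,0,0,0,-0.1,0,0,0,-0.1,0]
}}

```text
t: 29.67
position: [0.595, -0.0686, 0.1744]
tool_rot: [-180.0, -0.0, 180.0]
contact_force: [-0.2, -0.1, -5.2]
width: 0.0217
gripper_force: 35.0
```

Call:
{"api": "apply_moves", "payload": {
  "targets": [0,0,-0.1,0,0,0,-0.1,0,0,0,-0.1,0,0,0,-0.1,0,0,0,-0.1,0]
}}

```text
t: 30.08
position: [0.5951, -0.0686, 0.1869]
tool_rot: [-180.0, -0.0, 180.0]
contact_force: [0.3, 0.1, -5.5]
width: 0.0217
gripper_force: 35.0
```

Call:
{"api": "apply_moves", "payload": {
  "targets": [0,0,-0.1,0,0,0,-0.1,0,0,0,0,0,0,0,0,0,0,0,0,0]
}}

```text
t: 30.5
position: [0.595, -0.0686, 0.1916]
tool_rot: [-180.0, -0.0, 180.0]
contact_force: [0.2, -0.9, -6.2]
width: 0.0219
gripper_force: 35.0
```

Call:
{"api": "apply_moves", "payload": {
  "targets": [0,0,0,0,0,0,0,0,0,0,0,0,0,0,0,0,0,0,0,0]
}}

```text
t: 30.92
position: [0.5951, -0.0686, 0.1916]
tool_rot: [-180.0, -0.0, 180.0]
contact_force: [0.2, 0.6, -5.9]
width: 0.0212
gripper_force: 35.0
```

Run:
```python
from h import *
s=r.state();print(s['position'],s['tool_rot'],s['contact_force'],s['torque'])
S=r.grab_frame("side")
a=cv2.resize(S[170:270,260:360],None,fx=6,fy=6,interpolation=0)
cv2.imwrite("pics/g6.png",a[:,:,::-1])
q=blobs(S,(0,110,60),(8,255,255),(300,200,318,245),4)+blobs(S,(172,110,60),(180,255,255),(300,200,318,245),4)
print([(len(x),x.min(0),x.max(0),x.mean(0)) for x in q])
for z in(.115,.12,.124,.128):print(z,proj("side",[.595,-.069,z])[0])
```

```text
[ 0.59509635 -0.06859775  0.19159095] [-1.79997370e+02 -7.04715901e-03  1.79967827e+02] [ 0.21460093  0.62004162 -5.87091878] [-0.03166703  0.02353255 -0.01958229]
[(24, array([303., 231.]), array([312., 235.]), array([307.16666667, 233.29166667]))]
0.115 [307.17373952 233.60246812]
0.12 [307.25122673 231.71317972]
0.124 [307.31353793 230.19435098]
0.128 [307.37613709 228.66889718]
```

View pics/g6.png

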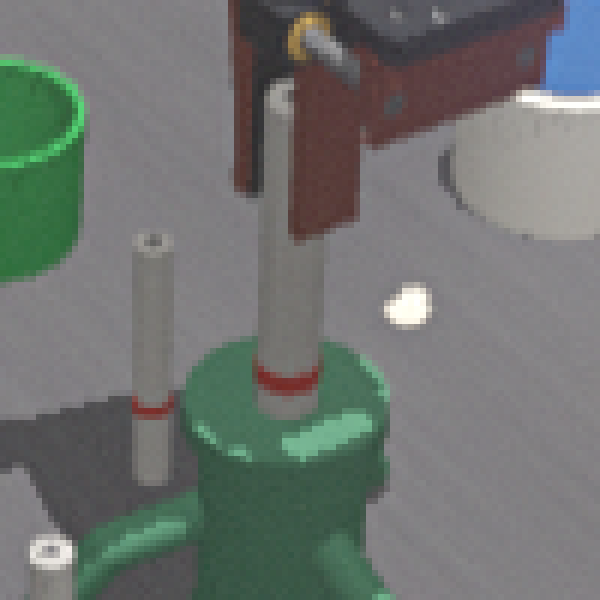

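The red ring shows complete at side pixels (303–312, 231–235), with bare steel below it down to the collar. Its mean row of 233.3 fits a ring centre of 124 mm on the stem's near face, so the gap is about 10 mm. The lateral forces are under 1 N.

```bash
python3 -c "
from plant import r
print(r.sign_off())"
```

```text
the job is handed in; nothing more can be done
None
```

Job handed in at about 31 s: the brush was dipped, dabbed about 25 mm from the stem's axis and stood back in its holder; the stem is held still, its red ring out of the collar with a gap of about 10 mm.

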